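Shut and latch the tea portioner's hopper shutter

ROBOT

A 6-joint arm with a two-finger parallel gripper is mounted at the origin on the work surface. World frame = base frame: x ahead of the robot, y to its left, z up, the work surface at z = 0. Lengths are in m, angles in rad, forces in N, time in s.
With the tool pointing down it reaches from about 0.35 to 0.85 m from the base axis. Payload 8.1 kg.
Tool frame: the origin (TCP) lies at the very end of the fingers, on their centre line; the grasp point (between the pads) lies 19 mm behind it (pinch_z is the distance from the TCP to the grasp point, in m); z points along the fingers, y is the direction in which the jaws open and shut (so a half turn about z gives the same grasp; the last joint's range is limited). The gripper opens to 93 mm and grips with 3 to 60 N. Pads are 15 mm wide; open, the fingers measure 128 mm over their backs; the gripper's body (75 mm by 188 mm) begins 65 mm behind the grasp point.
Start: joints at [-1.386, 0.13, 1.488, -0, 1.523, -0.085], TCP at [0.16, -0.578, 0.219] pointing down, gripper open.
Joint ranges: [-2.96, 2.96], [-0.89, 2.26], [0.02, 2.5], [-1.34, 4.48], [0, 2.73], [-2.66, 2.66]. Speed limits (rad/s): [2.39, 2.39, 2.79, 3.14, 3.14, 3.14].

INTERFACE

Orientations are given as a rotation vector (axis times angle).
In Python, from plant import * gives the robot as it stands.
- The arm moves only by the tool move_arm, never from a script. Its argument "series" is a list of rows, each a list of 7 numbers: the shift along the tool's x, y, z each as a share of 10 cm, from -1 to 1, then the turn, a rotation vector about the tool's x, y, z each as a share of 180 degrees, from -1 to 1, then the opening, from -1 (shut) to 1 (fully open). In form: [[dx, dy, dz, rx, ry, rz, jaw], ...]. A call has 1 to 8 rows; each row is the pose to reach, as a shift and turn from the pose commanded when the call began, along the tool's axes at that moment, turning the shorter way round; what a row does not reach only later rows make up. A row lasts 1/10 s, in which the tool goes at most 50 mm and 8.59 degrees, less where a joint would pass 70% of its speed; a pose out of reach is approached as far as the arm can. A call with a number of a shift or a turn outside -1 to 1 is refused whole. A call with a gripper value outside its range is refused whole. The fingers move at their own pace and stop on an object; "squeeze" is the grip in N (left out, the last holds). Time passes only in rows, so rows that repeat a pose let the fingers close. It gives the time, the measured TCP pose, the force and the opening at its end, in the units of the state.
- read_state(): the state, without advancing time (a new reading comes with each control period).
- read_camera(name): name is "side" or "top"; returns a dict with "frame" (420x560x3 uint8, red, green, blue), "K" (3x3 intrinsics, pixels), "rvec" (rotation vector, rad) and "tvec" (3), from world to camera coordinates, as OpenCV has them. Camera axes: x right, y down, z forward; pixel columns grow to the right and rows downward; lengths in m; the calibration is good to about 2 mm. A picture is of the moment at which its call begins. There is no depth.
- close_job(): hands the job in, once; it reports no verdict.
The state is a dict: "t": time; "q": joint angles; "dq": joint speeds; "joint_torque": joint torques, N m; "tool_pos": TCP position; "orientation": TCP orientation; "force": force on the tool from outside, world axes, zero at the start; "wrist_torque": the same for the moment, N m; "opening": finger opening in m.
Only numpy, scipy, OpenCV 4.12 (cv2) and the standard library are available. Lean on these libraries where they do the work, as an engineer would, in place of code of your own. Each camera call takes 0.05 s, during which the arm holds its last target.

TASK

Shut the hopper of the tea portioner: with the fingertips, push the upright red grip along the long leg of the L-shaped slot to the corner, then push it sideways to the very end of the short leg, so that the shutter is latched. Only push the grip, never pinch it between the fingers, and leave the green tin, the green carton and the white cup where they stand. Finish with the robot clear of everything.

Things in the scene. Friction and masses are not known exactly. Their poses are not given: they have to be found in the camera images.
- portioner: Fixed white housing, own x -110 to +110, y -190 to +220 mm, flat metal deck 70 mm above the table; origin on the table, z up. Round steel hopper on the deck at x 0, y +145 mm: 90 mm across, from 190 mm up 152 mm, top at 250 mm. The L-slot in the deck: long leg along own +y, towards the hopper; short leg from its end along own +x, away from the robot. Place and yaw vary.
- slot_start (a point): Point on the deck's top face, on the middle line of the long leg: the pin's place when joint blade and joint follower both read 0 (portioner x -25, y -130 mm). Axes as the portioner's.
- slot_corner (a point): Point on the deck's top face where the middle lines of the two legs meet, 96 mm from slot_start along own +y. The long leg is 16 mm wide, the short leg 20 mm wide.
- slot_end (a point): Point on the deck's top face: the pin's place at the very end of the short leg, 45 mm from slot_corner along own +x.
- grip_mid (a point): Centre (half-way up) of the upright red grip, a square block 22 by 22 mm and 50 mm tall, sides parallel to the portioner's axes; its foot is 78 mm and its top 128 mm above the table. It sits on a steel pin, 12 mm thick, that stands in the slot. It cannot tilt, turn or come out, resists sliding with about 2 to 2.5 N and stays where it is left.
- blade (a joint): Travel of the grip, pin and shutter along the long leg, m: starts at 0 to 0.03 and meets the slot's end wall at 0.100, where the short leg opens sideways (the pin fits into the short leg from 0.092 to 0.100).
- follower (a joint): Travel of the grip and pin along the short leg, m: 0 (give or take 0.002) all along the long leg, 0.045 against the wall at the end of the short leg.
- tin: Loose green tea tin with a brass lid, 50 mm across, 46 mm tall, standing on the deck on the side away from the robot; origin at the centre of its underside.
- carton: Loose green carton with a paper band, 60 x 100 x 75 mm tall, on the table beside the portioner; origin at the centre of its underside.
- cup: Loose white cup, 72 mm across the rim, 65 mm tall, on the table beside the portioner; origin at the centre of its underside.
There are look-alikes about, which are no part of the job. Leave any orange or purple look-alike of the tin alone. Leave any pink look-alike of the cup alone.

How it is judged:
On the way, in this order (a step that is already met when the one before it is completed fails the run):
1. the grip has been pushed along the long leg to the corner (value of joint blade above 0.088 m and value of joint follower below 0.02 m), for 0.05 s.
2. the grip has been pushed to the end of the short leg (value of joint blade above 0.088 m and value of joint follower above 0.038 m), for 0.2 s.
At the end, for the whole second after the job is handed in: The grip rests at the end of the short leg (within 7 mm of its end wall, the shutter at 88 mm of travel or more), and the tin, carton and cup stand upright within 20 mm of where they began (all of step 2 and velocity of joint follower between -0.01 and 0.01 m/s and distance of each of tin, carton, cup from where it was at the start of the episode below 0.02 m and angle between each of tin, carton, cup's own z axis and vertical below 0.2 rad); the robot touches nothing.
It fails at once if the grip is pinched between the fingers ((contact force between the fingers and follower_c1 above 3 N and contact force between the fingers and follower_c2 above 3 N) or (contact force between the fingers and follower_c3 above 3 N and contact force between the fingers and follower_c4 above 3 N)).
It fails at once if the tin is lifted, tipped or pushed away (distance of tin from where it was at the start of the episode above 0.03 m or angle between tin's own z axis and vertical above 0.5 rad).
It fails at once if the carton is lifted, tipped or pushed away (distance of carton from where it was at the start of the episode above 0.03 m or angle between carton's own z axis and vertical above 0.5 rad).
It fails at once if the cup is lifted, tipped or pushed away (distance of cup from where it was at the start of the episode above 0.03 m or angle between cup's own z axis and vertical above 0.5 rad).
It also fails if it takes over 42 s, if anything falls off the work surface, if the arm or the gripper's body presses on something with over 40 N, if the wrist force passes 120 N, or if a joint passes its speed limit or range.

## Working session

There is one attempt and no reset: what is moved stays moved. The work goes in short steps, Python scripts to look and compute and a tool call to move; the robot and the scene stay as the last step left them, time stands still between calls to the robot, and variables do not carry over. Pictures are saved under pics/ and viewed, and the job is handed in when it is done.

Besides the shell and the picture viewer there is one more tool, called after ">>>" by a JSON object that holds its "op" and its "data". move_arm: Moves the arm, as the interface text tells. Shift numbers are shares of 10 cm and turn numbers shares of 180 degrees, none past 1 either way. Its arguments: {"type":"object","properties":{"series":{"type":"array","items":{"type":"array","items":{"type":"number"}}},"squeeze":{"type":"number"}},"required":["series"]}

```bash
mkdir -p pics; ls; python3 - <<'E'
from plant import *
import cv2,numpy as np
s=read_state();print({k:np.round(v,4).tolist() for k,v in s.items()})
for n in("side","top"):
    c=read_camera(n);cv2.imwrite(f"pics/{n}0.png",c["frame"][...,::-1]);np.savez(f"{n}0.npz",**c)
    print(n,c["K"].tolist(),np.round(c["rvec"],4),np.round(c["tvec"],4))
E
```

```text
pics
{'t': 0.0, 'q': [-1.3864, 0.1312, 1.4893, -0.0, 1.523, -0.0854], 'dq': [0.0015, 0.0006, 0.001, -0.0009, -0.0016, 0.0003], 'joint_torque': [0.0017, -55.9828, -49.1762, 0.0772, 0.0349, -0.0001], 'tool_pos': [0.1599, -0.5777, 0.2176], 'orientation': [-3.1112, -0.4223, 0.0002], 'force': [0.3692, 0.1602, 0.9997], 'wrist_torque': [0.0116, 0.0161, -0.0044], 'opening': 0.0927}
side [[403.91360347004826, 0.0, 271.24234297225615], [0.0, 403.91360347004826, 211.4272679872707], [0.0, 0.0, 1.0]] [ 1.1449  2.3483 -1.0282] [ 0.4354 -0.2279  1.1382]
top [[467.0997119406942, 0.0, 273.37139341163146], [0.0, 467.0997119406942, 208.2153089351656], [0.0, 0.0, 1.0]] [ 2.1468 -2.1894  0.0735] [-0.0717  0.5843  0.8066]
```

View pics/side0.png

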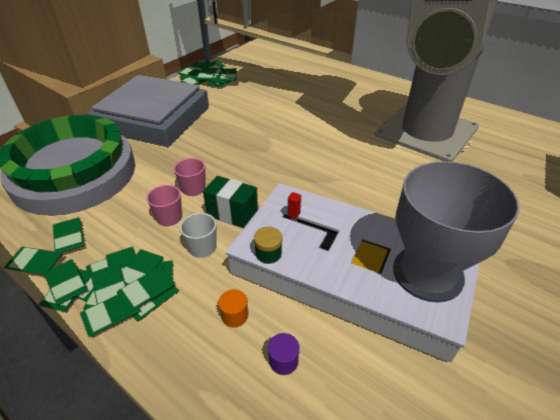

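View pics/top0.png

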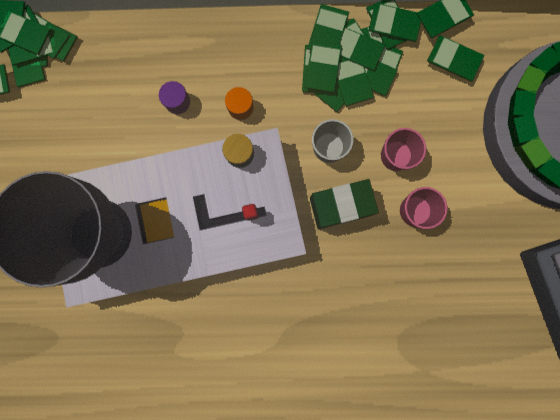

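```bash
cat > h.py <<'E'
import numpy as np,cv2
def load(n): return dict(np.load(n))
def ray(c,uv,z):
    R=cv2.Rodrigues(c["rvec"])[0];t=c["tvec"].reshape(3)
    o=-R.T@t; d=(R.T@np.linalg.inv(c["K"])@np.c_[np.atleast_2d(uv).astype(float),np.ones(len(np.atleast_2d(uv)))].T).T
    return o+d*((z-o[2])/d[:,2])[:,None]
def proj(c,P):
    return cv2.projectPoints(np.atleast_2d(P).astype(float),c["rvec"],c["tvec"],c["K"],None)[0][:,0]
def red(c):
    h=cv2.cvtColor(c["frame"],cv2.COLOR_RGB2HSV)
    m=((h[...,0]<5)|(h[...,0]>174))&(h[...,1]>180)&(h[...,2]>80)
    return m.astype(np.uint8)
E
python3 - <<'E'
from h import *
for n in("top","side"):
    c=load(n+"0.npz");m=red(c)
    k,l,st,ce=cv2.connectedComponentsWithStats(m)
    for i in range(1,k):
        if st[i,4]>15: print(n,st[i],ce[i])
c=load("top0.npz");f=c["frame"]
cv2.imwrite("pics/topcrop.png",cv2.resize(f[120:320,55:315][...,::-1],None,fx=3,fy=3,interpolation=cv2.INTER_NEAREST)[:600])
cv2.imwrite("pics/topcropB.png",cv2.resize(f[180:240,180:280][...,::-1],None,fx=8,fy=8,interpolation=cv2.INTER_NEAREST))
s=load("side0.npz")["frame"]
cv2.imwrite("pics/sidecrop.png",cv2.resize(s[180:280,220:360][...,::-1],None,fx=5.7,fy=5.7,interpolation=cv2.INTER_NEAREST))
E
```

```text
top [244 206   5  10  22] [245.45454545 211.31818182]
top [249 206   5   8  23] [250.86956522 209.43478261]
side [288 193  12  25 251] [293.56972112 205.12350598]
```

View pics/topcropB.png

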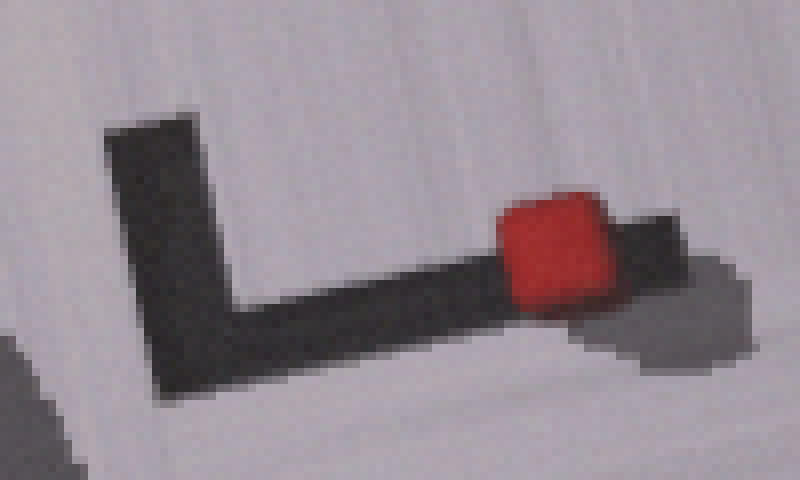

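View pics/topcrop.png

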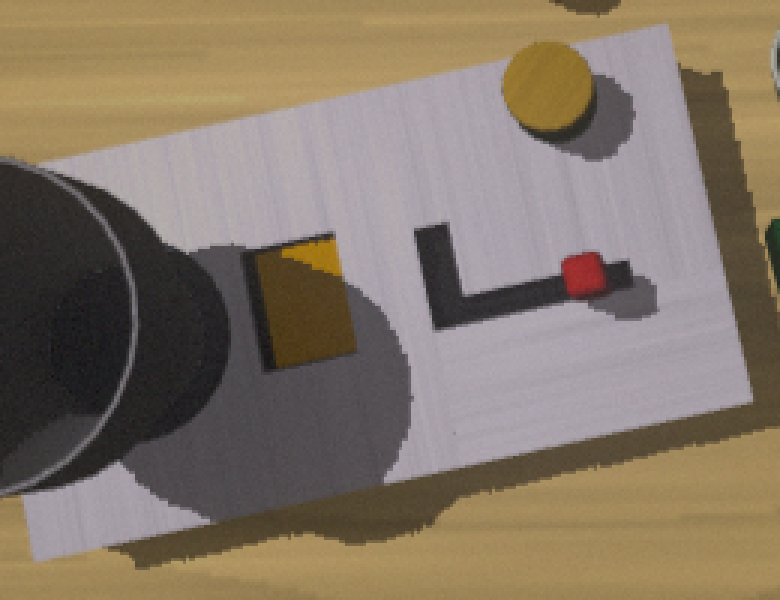

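View pics/sidecrop.png

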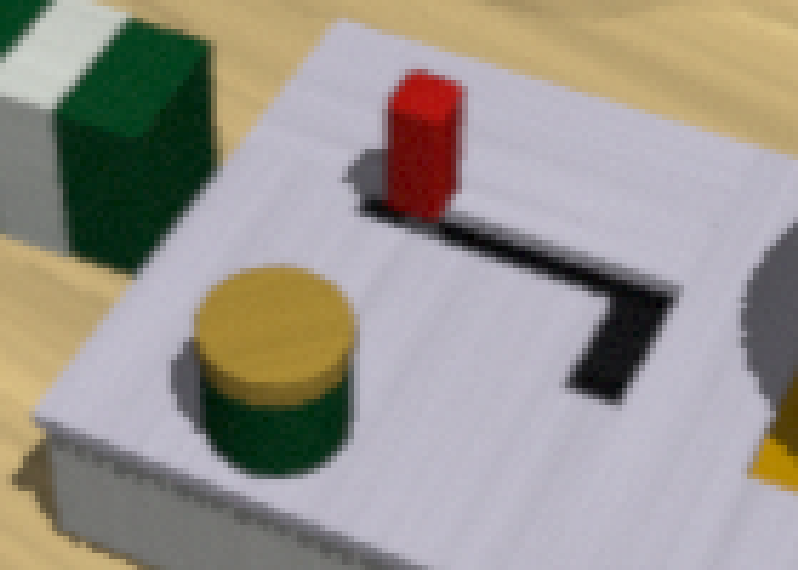

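```bash
cat >> h.py <<'E'
def fit():
    c=load("top0.npz")
    a=np.array([(160,400),(105,130),(197,115),(237,308)])/8+[180,180]-.5
    b=np.array([(668,24),(752,403),(34,561)])/3+[55,120]-.5
    own=np.array([(-33,-24),(26,-24),(26,-44),(-17,-44),(110,-190),(-110,-190),(-110,220)])/1000.
    W=ray(c,np.r_[a,b],.07)[:,:2]
    mo,mw=own.mean(0),W.mean(0);A=(own-mo);B=W-mw
    yaw=np.arctan2((A[:,0]*B[:,1]-A[:,1]*B[:,0]).sum(),(A*B).sum())
    R=np.array([[np.cos(yaw),-np.sin(yaw)],[np.sin(yaw),np.cos(yaw)]])
    t=mw-R@mo
    return yaw,R,t,(W-(own@R.T+t))*1000
E
python3 - <<'E'
from h import *
yaw,R,t,res=fit();print(np.degrees(yaw),t,res.round(1))
c=load("top0.npz");s=load("side0.npz")
# grip top center in topcropB
g=ray(c,[[550/8+180-.5,248/8+180-.5]],.128)[0,:2];print("grip",g,"own",R.T@(g-t))
# side: top face centre
g2=ray(s,[[426/5.7+220-.5,87/5.7+180-.5]],.128)[0,:2];print("side grip",g2,"own",R.T@(g2-t))
k=ray(c,[[547/3+55-.5,86/3+120-.5]],.116)[0,:2];print("tin",k,R.T@(k-t))
for p in[(312,187),(370,180),(378,215),(320,228)]:
  w=ray(c,[p],.075)[0,:2];print("carton",w,R.T@(w-t))
w=ray(c,[(332,140)],.065)[0,:2];print("cup",w,R.T@(w-t))
print("side check",proj(s,[[*(R@[-.033,-.024]+t),.07],[*(R@[.026,-.044]+t),.07]]))
for n,o in(("start",(-.025,-.13)),("corner",(-.025,-.034)),("end",(.02,-.034))):print(n,R@o+t)
E
```

```text
11.258300074079258 [0.57232457 0.07111752] [[ 0.8 -0.3]
 [ 0.2 -0.5]
 [-0.9 -0.4]
 [ 0.2 -0.2]
 [-0.4  0.7]
 [-0.1  1.2]
 [ 0.1 -0.6]]
grip [ 0.57098025 -0.04580557] own [-0.02414563 -0.11441068]
side grip [ 0.56991663 -0.04650948] own [-0.02532621 -0.1148934 ]
tin [ 0.67259527 -0.02803969] [ 0.07898249 -0.11682522]
carton [ 0.61268689 -0.14942263] [-0.00347096 -0.22417633]
carton [ 0.622412   -0.24659123] [-0.01290344 -0.32137377]
carton [ 0.56348221 -0.25768414] [-0.07286494 -0.32074822]
carton [ 0.543779  -0.1609144] [-0.07329642 -0.22199391]
cup [ 0.69421768 -0.18632063] [ 0.06928726 -0.27628175]
side check [[338.94073597 229.43767781]
 [317.16233261 246.84571206]]
start [ 0.57318586 -0.0612617 ]
corner [0.55444355 0.03289097]
end [0.59857761 0.04167643]
```

>>> {"op": "move_arm", "data": {"series": [[0.3,-0.2,-0.1,0,0,0,-1],[0.7,-0.5,-0.1,0,0,0,-1],[1,-0.75,-0.1,0,0,0,-1],[1,-0.75,-0.1,0,0,0,-1]], "squeeze": 10}}

```text
t: 0.5
tool_pos: [0.2388, -0.476, 0.2284]
orientation: [-3.111, -0.428, -0.002]
force: [-0.8, -0.4, 0.1]
opening: 0.0656
```

>>> {"op": "move_arm", "data": {"series": [[0.3,-0.2,0,0,0,0,-1],[0.7,-0.5,0,0,0,0,-1],[1,-0.75,0,0,0,0,-1],[1,-0.75,0,0,0,0,-1]]}}

```text
t: 0.9
tool_pos: [0.3147, -0.3776, 0.2284]
orientation: [-3.111, -0.428, -0.001]
force: [0.1, -0.3, -0.4]
opening: 0.0336
```

>>> {"op": "move_arm", "data": {"series": [[0.3,-0.2,0,0,0,0,-1],[0.7,-0.5,0,0,0,0,-1],[1,-0.75,0,0,0,0,-1],[1,-0.75,0,0,0,0,-1]]}}

```text
t: 1.3
tool_pos: [0.3908, -0.2791, 0.2285]
orientation: [-3.111, -0.428, -0.001]
force: [-0.9, -1.2, -0.4]
opening: 0.0025
```

>>> {"op": "move_arm", "data": {"series": [[0.3,-0.2,0,0,0,0,-1],[0.7,-0.5,0,0,0,0,-1],[1,-0.75,0,0,0,0,-1],[1,-0.75,0,0,0,0,-1]]}}

```text
t: 1.7
tool_pos: [0.467, -0.1807, 0.2283]
orientation: [-3.111, -0.428, -0.0]
force: [-0.6, 0.8, 0.2]
opening: 0.0003
```

>>> {"op": "move_arm", "data": {"series": [[0,0,0,0,0,-0.04,-1],[0,0,0,0,0,-0.08,-1],[0,0,0,0,0,-0.125,-1],[0,0,0,0,0,-0.17,-1],[0,0,0,0,0,-0.21,-1],[0,0,0,0,0,-0.25,-1],[0,0,0,0,0,-0.25,-1]]}}

```text
t: 2.4
tool_pos: [0.4647, -0.1846, 0.2284]
orientation: [2.714, 1.582, -0.002]
force: [-0.1, -0.4, 0.1]
opening: 0.0006
```

>>> {"op": "move_arm", "data": {"series": [[0,0,0,0,0,-0.04,-1],[0,0,0,0,0,-0.08,-1],[0,0,0,0,0,-0.125,-1],[0,0,0,0,0,-0.17,-1],[0,0,0,0,0,-0.21,-1],[0,0,0,0,0,-0.227,-1],[0,0,0,0,0,-0.227,-1],[0,0,0,0,0,-0.227,-1]]}}

```text
t: 3.2
tool_pos: [0.4652, -0.1834, 0.2285]
orientation: [-1.997, -2.425, 0.001]
force: [-0.7, -0.7, 0.9]
opening: 0.0006
```

```bash
cat >> h.py <<'E'
def where():
    from plant import read_state
    s=read_state();yaw,R,t,_=fit()
    T=cv2.Rodrigues(np.array(s["orientation"],float))[0];p=np.array(s["tool_pos"])
    own=R.T@(p[:2]-t)
    print("t",s["t"],"pos",p.round(4),"own mm",(own*1000).round(1),"force own",(R.T@np.array(s["force"])[:2]).round(2),round(s["force"][2],2),"open",s["opening"],"q",np.round(s["q"],2))
    print("toolx dir in own deg",np.degrees(np.arctan2(*(R.T@T[:2,0])[::-1])).round(2),"toolz",T[:,2].round(4))
E
python3 -c "
from h import *
where()"
```

```text
t 3.2 pos [ 0.4652 -0.1834  0.2285] own mm [-154.8 -228.7] force own [-0.86 -0.56] 0.92 open 0.0005969919457966521 q [-0.48 -0.15  1.75 -0.    1.54 -0.67]
toolx dir in own deg 89.78 toolz [-3.e-04 -2.e-04 -1.e+00]
```

>>> {"op": "move_arm", "data": {"series": [[0.3,0.3,0,0,0,0,-1],[0.6,0.65,0,0,0,0,-1],[0.75,1,0,0,0,0,-1],[0.75,1,0,0,0,0,-1]]}}

```text
t: 3.6
tool_pos: [0.551, -0.0869, 0.2279]
orientation: [-1.991, -2.429, -0.001]
force: [-1.0, -0.6, -0.4]
opening: 0.0006
```

>>> {"op": "move_arm", "data": {"series": [[0,0.2,0,0,0,0,-1],[0,0.3,0.2,0,0,0,-1],[0,0.3,0.5,0,0,0,-1],[0,0.3,0.8,0,0,0,-1],[0,0.3,0.8,0,0,0,-1],[0,0.3,0.8,0,0,0,-1]]}}

```text
t: 4.2
tool_pos: [0.5776, -0.084, 0.1487]
orientation: [-1.993, -2.427, 0.001]
force: [0.2, -0.5, 0.6]
opening: 0.0003
```

```bash
python3 - <<'E'
from h import *
from plant import *
where()
for n in("side","top"):
    c=read_camera(n);np.savez(f"{n}1.npz",**c)
    f=c["frame"][...,::-1]
    cv2.imwrite(f"pics/{n}1.png",cv2.resize(f[120:320,160:400] ,None,fx=3,fy=3))
E
```

```text
t 4.2 pos [ 0.5776 -0.084   0.1487] own mm [ -25.1 -153.2] force own [ 0.08 -0.51] 0.58 open 0.00033471315916947035 q [-0.23  0.13  1.62 -0.    1.4  -0.43]
toolx dir in own deg 89.95 toolz [-1.5e-03  2.0e-04 -1.0e+00]
```

View pics/side1.png

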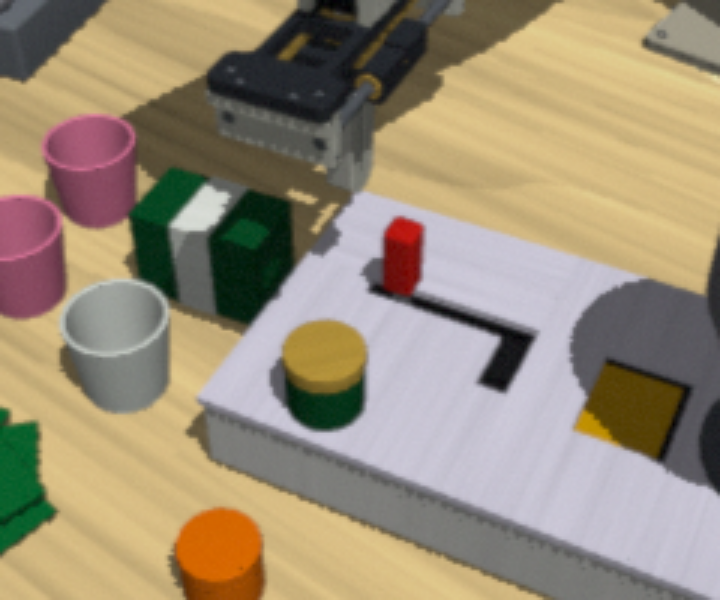

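View pics/top1.png

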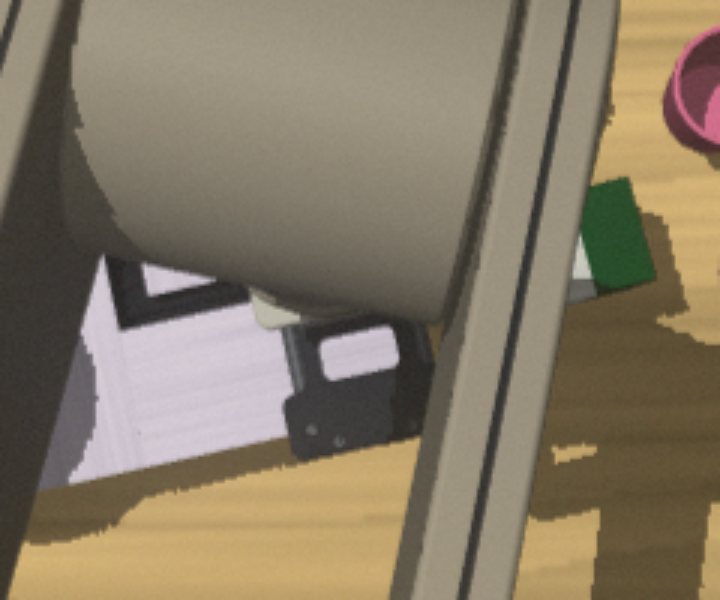

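The side view shows the closed fingertips at crop pixel (350,185), which is upstream of the red grip at (404,255). They are in line with the slot and clear of the tin and carton. Next I'll lower them.

>>> {"op": "move_arm", "data": {"series": [[0,0,0.2,0,0,0,-1],[0,0,0.4,0,0,0,-1],[0,0,0.6,0,0,0,-1],[0,0,0.6,0,0,0,-1],[0.1,0,0.6,0,0,0,-1],[0.1,0,0.6,0,0,0,-1]]}}

```text
t: 4.9
tool_pos: [0.5775, -0.0728, 0.0909]
orientation: [1.99, 2.428, 0.003]
force: [-0.2, -0.6, 0.3]
opening: 0.0008
```

```bash
python3 - <<'E'
from h import *
from plant import *
where()
c=read_camera("side");np.savez("side2.npz",**c)
f=c["frame"][...,::-1]
cv2.imwrite("pics/side2.png",cv2.resize(f[150:280,220:360] ,None,fx=4.5,fy=4.5))
E
```

```text
t 4.9 pos [ 0.5775 -0.0728  0.0909] own mm [ -23.  -142.2] force own [-0.34 -0.5 ] 0.29 open 0.0007989604340122144 q [-0.21  0.18  1.68  0.    1.29 -0.41]
toolx dir in own deg 90.08 toolz [ 2.9e-03 -1.0e-04 -1.0e+00]
```

View pics/side2.png

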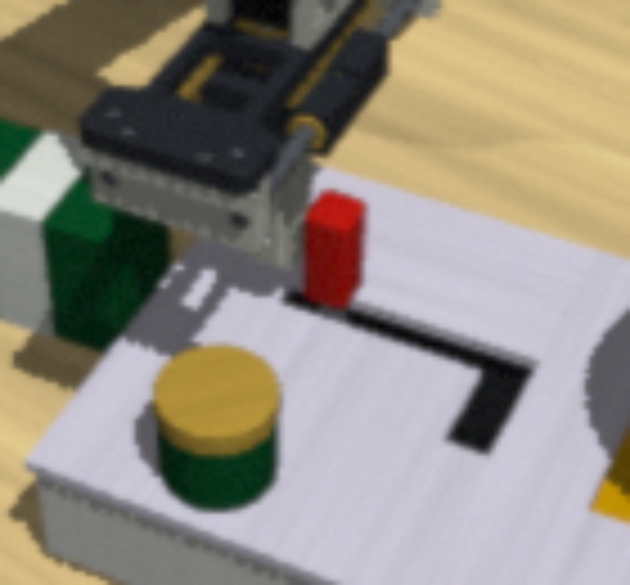

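>>> {"op": "move_arm", "data": {"series": [[0.1,0,0,0,0,0,-1],[0.2,0,0,0,0,0,-1],[0.3,0,0,0,0,0,-1],[0.4,0,0,0,0,0,-1],[0.5,0,0,0,0,0,-1],[0.6,0,0,0,0,0,-1],[0.7,0,0,0,0,0,-1],[0.7,0,0,0,0,0,-1]]}}

```text
t: 5.75
tool_pos: [0.5617, -0.0032, 0.0882]
orientation: [-1.989, -2.43, 0.0]
force: [-0.9, -0.6, 1.0]
opening: 0.0005
```

```bash
cat >> h.py <<'E'
def snap(name):
    from plant import read_camera
    c=read_camera("side");np.savez(name+".npz",**c);yaw,R,t,_=fit()
    f=c["frame"][...,::-1];cv2.imwrite(f"pics/{name}.png",cv2.resize(f[150:280,220:360],None,fx=4.5,fy=4.5))
    m=red(c);k,l,st,ce=cv2.connectedComponentsWithStats(m)
    i=1+st[1:,4].argmax();print("red",st[i],ce[i])
    # reference shift of blob centroid from first picture, plane z=.103
    c0=load("side0.npz");m0=red(c0);k,l,s0,e0=cv2.connectedComponentsWithStats(m0);j=1+s0[1:,4].argmax()
    d=(ray(c,[ce[i]],.103)-ray(c0,[e0[j]],.103))[0,:2]
    print("grip shift own mm",(R.T@d*1000).round(1),"(start blade ~15.5)")
E
python3 -c "
from h import *
where();snap('side3')"
```

```text
t 5.75 pos [ 0.5617 -0.0032  0.0882] own mm [-24.9 -70.8] force own [-1.05 -0.45] 1.04 open 0.0004998450974104554 q [-0.1   0.13  1.73  0.    1.28 -0.3 ]
toolx dir in own deg 90.13 toolz [-0.0014  0.0011 -1.    ]
red [320 203  14  26 261] [326.31034483 215.72413793]
grip shift own mm [-0.2 66.3] (start blade ~15.5)
```

View pics/side3.png

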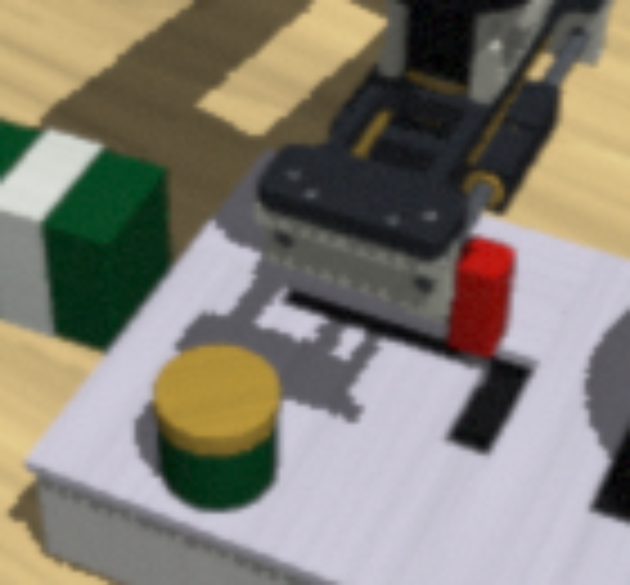

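>>> {"op": "move_arm", "data": {"series": [[0.04,0,0,0,0,0,-1],[0.08,0,0,0,0,0,-1],[0.11,0,0,0,0,0,-1],[0.14,0,0,0,0,0,-1],[0.15,0,0,0,0,0,-1],[0.15,0,0,0,0,0,-1]]}}

```text
t: 6.4
tool_pos: [0.5596, 0.01, 0.0886]
orientation: [-1.991, -2.43, -0.0]
force: [0.1, -0.6, -1.3]
opening: 0.0008
```

```bash

python3 -c "
from h import *
where();snap('side4')"
```

```text
t 6.4 pos [0.5596 0.01   0.0886] own mm [-24.4 -57.5] force own [-0.02 -0.61] -1.26 open 0.000762569364565366 q [-0.07  0.12  1.74  0.    1.28 -0.27]
toolx dir in own deg 90.07 toolz [-1.e-04  3.e-04 -1.e+00]
red [326 205  14  26 240] [333.2        217.87916667]
grip shift own mm [-0.4 79.7] (start blade ~15.5)
```

>>> {"op": "move_arm", "data": {"series": [[0.01,0,0,0,0,0,-1],[0.02,0,0,0,0,0,-1],[0.03,0,0,0,0,0,-1],[0.03,0,0,0,0,0,-1]]}}

```text
t: 6.85
tool_pos: [0.5593, 0.0127, 0.0889]
orientation: [1.991, 2.429, 0.001]
force: [1.5, -2.3, -1.3]
opening: 0.0002
```

```bash

python3 -c "
from h import *
where();snap('side5')"
```

```text
t 6.85 pos [0.5593 0.0127 0.0889] own mm [-24.2 -54.7] force own [ 1.05 -2.51] -1.25 open 0.00020369059411796806 q [-0.07  0.12  1.74  0.    1.28 -0.27]
toolx dir in own deg 90.06 toolz [ 5.e-04  0.e+00 -1.e+00]
red [328 206  14  26 241] [334.7219917  218.51452282]
grip shift own mm [-0.1 82.8] (start blade ~15.5)
```

View pics/side5.png

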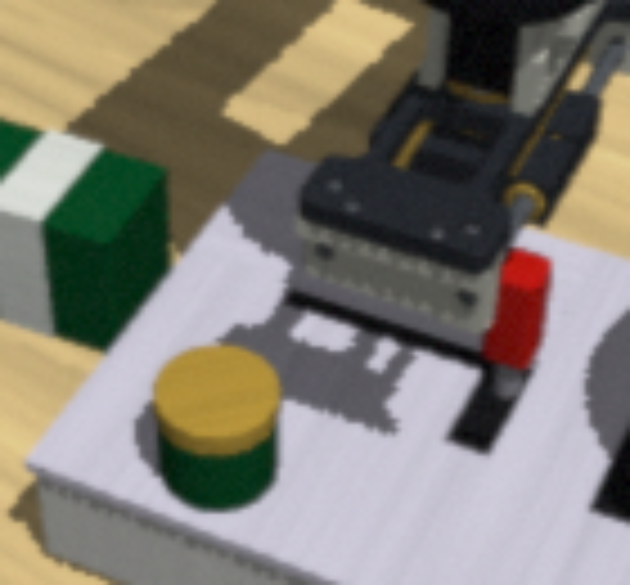

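>>> {"op": "move_arm", "data": {"series": [[-0.1,0,0,0,0,0,-1],[-0.2,0,-0.1,0,0,0,-1],[-0.2,0,-0.4,0,0,0,-1],[-0.2,0,-0.65,0,0,0,-1],[-0.2,-0.25,-0.65,0,0,0,-1],[-0.1,-0.5,-0.65,0,0,0,-1],[0.22,-0.5,-0.65,0,0,0,-1],[0.22,-0.5,-0.65,0,0,0,-1]]}}

```text
t: 7.7
tool_pos: [0.5052, 0.0259, 0.1547]
orientation: [-1.99, -2.43, -0.002]
force: [-0.0, -0.2, 0.7]
opening: 0.0003
```

```bash

python3 -c "
from h import *
where();snap('side6')"
```

```text
t 7.7 pos [0.5052 0.0259 0.1547] own mm [-74.7 -31.3] force own [-0.08 -0.17] 0.68 open 0.0003165125471452564 q [-0.05 -0.09  1.83  0.    1.4  -0.25]
toolx dir in own deg 90.1 toolz [ 8.0e-04  1.3e-03 -1.0e+00]
red [328 205  14  27 267] [334.2659176  218.14606742]
grip shift own mm [-0.6 81.7] (start blade ~15.5)
```

View pics/side6.png

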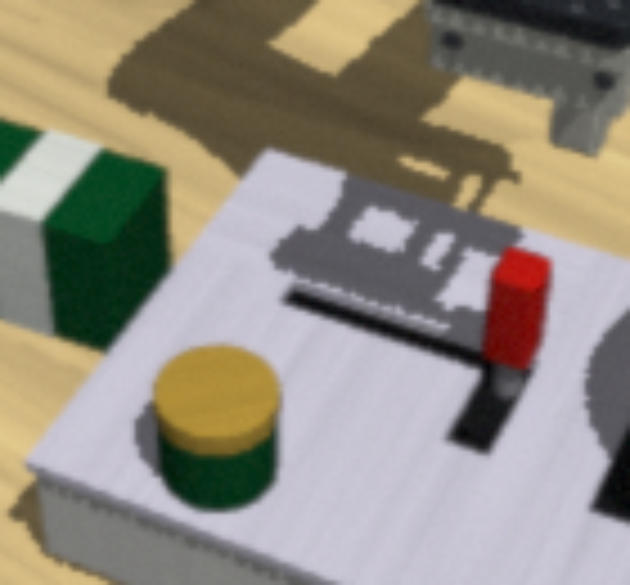

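The side view shows the grip at the slot corner, with its pin at crop pixel (508,383) in line with the short leg. The fingertips are clear behind it on the robot side. Next I'll descend and push along own +x.

>>> {"op": "move_arm", "data": {"series": [[0,0,0.2,0,0,0,-1],[0,0,0.45,0,0,0,-1],[0,0,0.65,0,0,0,-1],[0,0,0.65,0,0,0,-1],[0,0.08,0.65,0,0,0,-1],[0,0.15,0.65,0,0,0,-1],[0,0.22,0.65,0,0,0,-1],[0,0.22,0.65,0,0,0,-1]]}}

```text
t: 8.55
tool_pos: [0.5291, 0.0287, 0.0899]
orientation: [1.99, 2.428, 0.002]
force: [-0.1, 0.3, 0.1]
opening: 0.0002
```

```bash

python3 -c "
from h import *
where();snap('side7')"
```

```text
t 8.55 pos [0.5291 0.0287 0.0899] own mm [-50.7 -33.1] force own [-0.06  0.36] 0.12 open 0.00024982926481846536 q [-0.04  0.04  1.83 -0.    1.27 -0.24]
toolx dir in own deg 90.07 toolz [ 2.2e-03 -1.0e-04 -1.0e+00]
red [327 212  14  21 203] [333.1773399 222.1182266]
grip shift own mm [10.  83.6] (start blade ~15.5)
```

>>> {"op": "move_arm", "data": {"series": [[0,0.05,0,0,0,0,-1],[0,0.1,0,0,0,0,-1],[0,0.15,0,0,0,0,-1],[0,0.2,0,0,0,0,-1],[0,0.2,0,0,0,0,-1]]}}

```text
t: 9.1
tool_pos: [0.5476, 0.0328, 0.0886]
orientation: [1.991, 2.43, 0.001]
force: [0.5, -0.2, 0.0]
opening: 0.0005
```

```bash

python3 -c "
from h import *
where();snap('side8')"
```

```text
t 9.1 pos [0.5476 0.0328 0.0886] own mm [-31.8 -32.7] force own [ 0.42 -0.28] 0.0 open 0.000503552538207741 q [-0.03  0.09  1.77  0.    1.28 -0.23]
toolx dir in own deg 90.07 toolz [ 5.e-04  1.e-04 -1.e+00]
red [324 220  13  20 185] [329.62702703 229.87027027]
grip shift own mm [31.1 84.9] (start blade ~15.5)
```

View pics/side8.png

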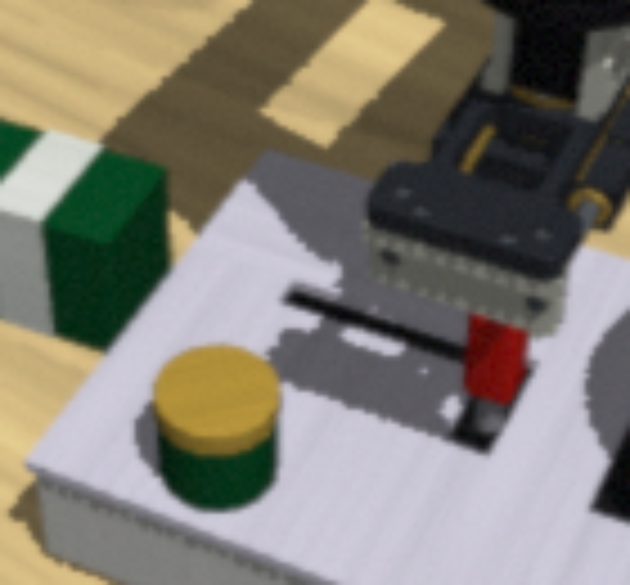

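>>> {"op": "move_arm", "data": {"series": [[0,0.05,0,0,0,0,-1],[0,0.1,0,0,0,0,-1],[0,0.15,0,0,0,0,-1],[0,0.19,0,0,0,0,-1],[0,0.19,0,0,0,0,-1]]}}

```text
t: 9.65
tool_pos: [0.5661, 0.0365, 0.0885]
orientation: [1.991, 2.43, 0.0]
force: [0.9, 0.4, -0.3]
opening: 0.0006
```

```bash

python3 -c "
from h import *
where();snap('side9')"
```

```text
t 9.65 pos [0.5661 0.0365 0.0885] own mm [-12.9 -32.8] force own [1.   0.17] -0.31 open 0.0005911502676121416 q [-0.03  0.14  1.72  0.    1.28 -0.22]
toolx dir in own deg 90.07 toolz [ 4.e-04  1.e-04 -1.e+00]
red [320 228  14  18 187] [326.03743316 237.14438503]
grip shift own mm [50.4 85.7] (start blade ~15.5)
```

View pics/side9.png

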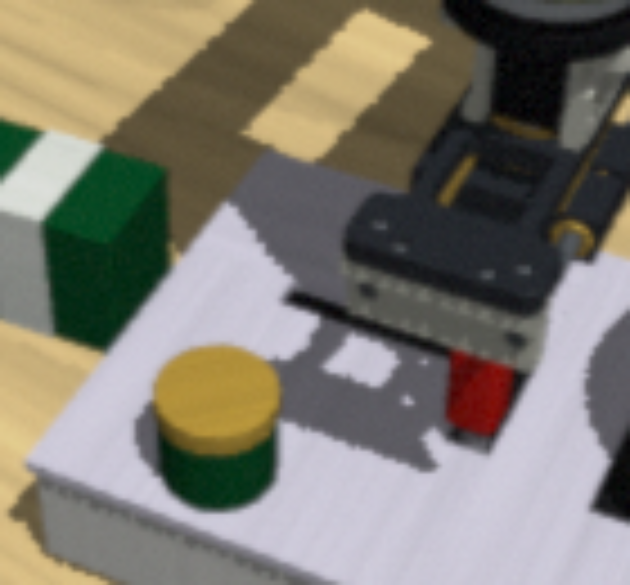

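Almost there: the estimate puts about 4 mm left to the end wall. I'll push slowly onto it.

>>> {"op": "move_arm", "data": {"series": [[0,0.02,0,0,0,0,-1],[0,0.03,0,0,0,0,-1],[0,0.04,0,0,0,0,-1],[0,0.05,0,0,0,0,-1],[0,0.05,0,0,0,0,-1]]}}

```text
t: 10.2
tool_pos: [0.5705, 0.0373, 0.0887]
orientation: [1.992, 2.43, 0.0]
force: [-0.5, -0.1, -0.8]
opening: 0.0003
```

```bash

python3 -c "
from h import *
where();snap('side10')"
```

```text
t 10.2 pos [0.5705 0.0373 0.0887] own mm [ -8.4 -32.8] force own [-0.47 -0.  ] -0.84 open 0.0003056917318329402 q [-0.02  0.15  1.71  0.    1.28 -0.22]
toolx dir in own deg 90.06 toolz [ 1.e-04  0.e+00 -1.e+00]
red [319 230  14  18 185] [325.21621622 238.82702703]
grip shift own mm [54.8 85.9] (start blade ~15.5)
```

>>> {"op": "move_arm", "data": {"series": [[0,0.01,0,0,0,0,-1],[0,0.02,0,0,0,0,-1],[0,0.03,0,0,0,0,-1],[0,0.03,0,0,0,0,-1]]}}

```text
t: 10.65
tool_pos: [0.5713, 0.0375, 0.0886]
orientation: [-1.99, -2.427, 0.006]
force: [-15.7, -4.0, 8.7]
opening: 0.0008
```

```bash

python3 -c "
from h import *
where();snap('side11')"
```

```text
t 10.65 pos [0.5713 0.0375 0.0886] own mm [ -7.6 -32.8] force own [-16.13  -0.89] 8.75 open 0.0008069749725115136 q [-0.02  0.16  1.7  -0.    1.29 -0.22]
toolx dir in own deg 90.06 toolz [-4.6e-03 -8.0e-04 -1.0e+00]
red [319 231  14  17 176] [325.01136364 239.35227273]
grip shift own mm [56.1 86.1] (start blade ~15.5)
```

Contact with the end wall shows as a 16 N force. I'll retreat toward the robot, lift, and check.

>>> {"op": "move_arm", "data": {"series": [[0,-0.05,0,0,0,0,-1],[0,-0.2,0,0,0,0,-1],[0,-0.35,0,0,0,0,-1],[0,-0.5,-0.2,0,0,0,-1],[0,-0.7,-0.6,0,0,0,-1],[0,-0.9,-0.9,0,0,0,-1],[0,-0.9,-0.9,0,0,0,-1]]}}

```text
t: 11.4
tool_pos: [0.487, 0.0199, 0.1842]
orientation: [1.987, 2.424, 0.008]
force: [0.5, -0.1, 1.4]
opening: 0.0005
```

>>> {"op": "move_arm", "data": {"series": [[-0.3,0,-0.1,0,0,0,-1],[-0.6,0,-0.2,0,0,0,-1],[-1,0,-0.3,0,0,0,-1],[-1,0,-0.3,0,0,0,-1]]}}

```text
t: 11.8
tool_pos: [0.5063, -0.0817, 0.2098]
orientation: [1.993, 2.423, 0.0]
force: [0.3, 0.1, 0.5]
opening: 0.0004
```

```bash
python3 - <<'E'
from h import *
from plant import *
where();snap('side12')
c=load("side12.npz");cv2.imwrite("pics/side12full.png",c["frame"][...,::-1])
# change against the start in the tin/carton/cup region
a=load("side0.npz")["frame"].astype(int);d=np.abs(a-c["frame"]).max(2)
for n,(x0,y0,x1,y1) in dict(tin=(250,225,288,265),carton=(203,175,260,228),cup=(180,212,220,258)).items():
    print(n,"changed px",(d[y0:y1,x0:x1]>40).sum())
E
```

```text
t 11.8 pos [ 0.5063 -0.0817  0.2098] own mm [ -94.6 -137. ] force own [0.28 0.  ] 0.49 open 0.00036366575508726013 q [-0.26 -0.11  1.74 -0.    1.5  -0.45]
toolx dir in own deg 89.87 toolz [ 0.0031 -0.0022 -1.    ]
red [319 221  14  27 314] [325.52229299 234.29299363]
grip shift own mm [44.4 82.4] (start blade ~15.5)
tin changed px 0
carton changed px 223
cup changed px 0
```

View pics/side12.png

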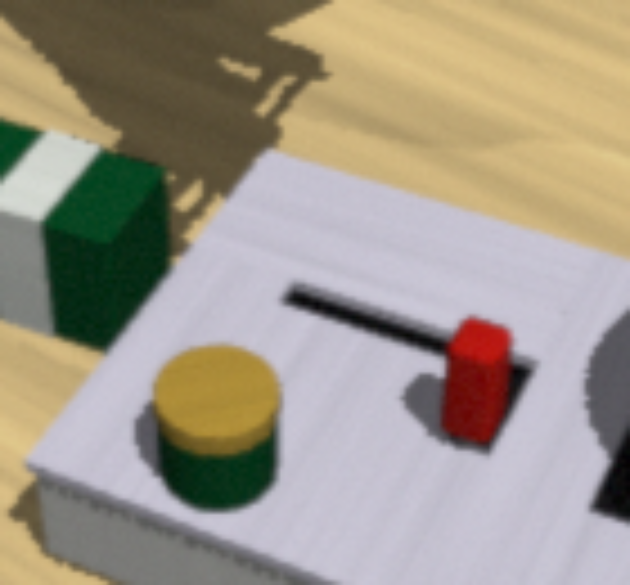

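View pics/side12full.png

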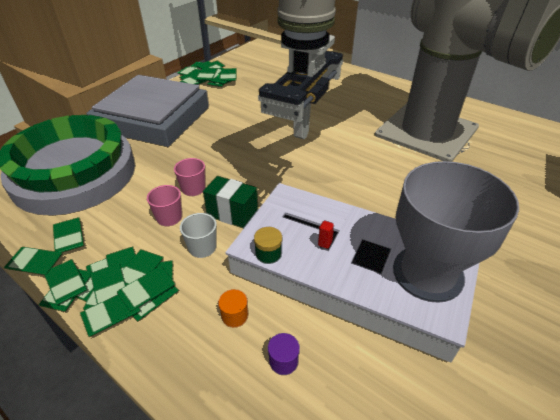

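The full side view shows the grip at the end of the short leg, around pixel (325,234), and the hopper opening is now dark. The tin, carton and cup stand as before; the pixel changes around the carton are the arm's shadow on the table. The arm is clear, so I'll hand the job in.

```bash
python3 -c "
from plant import *
print(max(abs(x) for x in read_state()['dq']));print(close_job())"
```

```text
0.04337440444841496
the job is handed in; nothing more can be done
None
```

The hopper is shut. I pushed the grip with the closed fingertips along the long leg to the corner, then from the robot side along the short leg until it met the end wall (about 16 N). I then backed off, raised the arm, and handed the job in at about 11.8 s.

**Last checks:**
- **Grip:** the side camera, with the grip in clear view, put the shutter at about 98 mm and the sideways travel at about 44 mm. Readings taken while the gripper hid part of the grip ran up to 11 mm higher sideways; I didn't use those.
- **Tin and cup:** no pixels changed from the first picture.
- **Carton:** 223 pixels changed in its region. By eye they are the arm's shadow on the table and the carton's edges have not moved; I did not measure its position again.
- **Robot:** it is clear of everything, with residual force readings of about 0.5 N. One joint was still settling at about 0.04 rad/s at hand-in.

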